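Pack the tape and shut the tool chest without slamming it

ROBOT

A 6-joint arm with a two-finger parallel gripper is mounted at the origin on the work surface. World frame = base frame: x ahead of the robot, y to its left, z up, the work surface at z = 0. Lengths are in m, angles in degrees, forces in N, time in s.
With the tool pointing down it reaches from about 0.35 to 0.875 m from the base axis. Payload 4.2 kg.
Tool frame: the origin (TCP) lies on the centre line of the jaws, within the pads' length; the fingertips stand 19 mm ahead of it and the grasp point (between the pads) is the TCP; z points along the fingers, y is the line along which they close (so a half turn about z gives the same grasp; the last joint's range is limited). The gripper opens to 87 mm and grips with 3 to 60 N. Pads are 19 mm wide; open, the fingers measure 117 mm over their backs; the gripper's body (75 mm by 190 mm) begins 51 mm behind the grasp point.
Start: joints at [91.135, 22.042, 0.453, 0, -68.411, -14.817], TCP at [0.148, 0.607, 0.242] pointing down, gripper open.
Joint ranges: [-179.83, 179.83], [-69.29, 118.12], [-61.27, 80.66], [-181.25, 117.63], [-171.15, -9.14], [-177.46, 177.46]. Speed limits (degrees/s): [159.86, 159.86, 180, 180, 180, 180].

INTERFACE

Orientations are given as a 3x3 rotation matrix whose columns are the frame's x, y, z axes.
In Python, from station import sense, capture, finish_job, search_frame, masks_of gives the robot as it stands.
- The arm moves only by the tool drive_tool, never from a script. Its argument "rows" is a list of rows, each a list of 7 numbers: the opening in per cent of the stroke, from 0 (shut) to 100 (fully open), then the shift along the world's x, y, z in mm, then the turn, a rotation vector about the world's x, y, z in rad. In form: [[fingers, dx, dy, dz, wx, wy, wz], ...]. A call has 1 to 5 rows; each row shifts and turns the commanded pose from where the row before left it; what a row does not reach is not made up. A row lasts 1/12 s, in which the tool goes at most 41.7 mm and 7.16 degrees, less where a joint would pass 70% of its speed; a pose out of reach is approached as far as the arm can. A call is refused whole if a number of a shift passes 41.7 or a number of a turn 0.125, either way. A call with a gripper value outside its range is refused whole. The fingers move at their own pace and stop on an object; the grip force is fixed at half the most. Time passes only in rows, so rows that do not move let the fingers close. It gives the time, the measured TCP pose, the force, the opening and the grip force at its end, in the units of the state.
- sense(): the state, without advancing time (a new reading comes with each control period).
- capture(name): name is "side" or "top" or "wrist"; returns a dict with "frame" (480x640x3 uint8, red, green, blue), "z_map" (480x640 float32, m along the optical axis (not along the pixel's ray), 0 where there is no reading), "fx", "fy", "cx", "cy" (pixels), "R" (3x3) and "t" (3): a world point X has camera coordinates R X + t; the wrist camera has in their place "T_tool_cam" (4x4, takes a point from camera to tool coordinates, whose origin is the TCP and whose axes are the flange's). Camera axes: x right, y down, z forward; pixel columns grow to the right and rows downward; lengths in m; the calibration is good to about 2 mm. A picture is of the moment at which its call begins: read the wrist's pose just before it.
- finish_job(): hands the job in; it is judged then, once.
Trained networks look in a picture, given as the dict that the camera call returned (one of the last four; its "shot" number tells which), for a name from the list of things; names that differ only in an ending like _2 or _b are one class to them, and where a whole thing is asked for, a point or a joint stands for the part that bears it (a point fixed in the world has none). Each returns a list of dicts, best first, with "p" (0 to 1); they miss things now and then, are a little off and sometimes report something else, mostly with a low value. They report only what shows in the picture. A call takes as long as a camera call. They do not tell look-alikes from the thing itself.
- search_frame(label, picture): "xy" ([column, row] in pixels, amid what is visible of it).
- masks_of(label, picture): "region" (480x640 bool, what is visible of it) and "xy" ([column, row] in pixels, amid what is visible of it).
The state is a dict: "time_s": time; "joints": joint angles; "joint_velocities": joint speeds; "effort": joint torques, N m; "tcp_pos": TCP position; "ee_rot": TCP orientation; "wrist_force": force on the tool from outside, world axes, zero at the start; "moment": the same for the moment, N m; "gripper_width": opening from 0.0 (shut) to 1.0 (fully open); "gripper_force": force on a finger pad.
Only numpy, scipy, OpenCV 4.12 (cv2) and the standard library are available. Lean on these libraries where they do the work, as an engineer would, in place of code of your own. Each camera call takes 0.05 s, during which the arm holds its last target. There are 200 camera calls.

TASK

Tidy up: lift the roll of tape straight up off its little spindle stand without tipping or dragging the stand, and put it in the free bay of the blue tool chest. Then close the chest: its steel lid is heavy and will not stay up once it leans forward, so lower it under control without letting it slam, and press its front edge down until the catch snaps in and the lid is fully shut. Leave the jar, the parts bin and the pliers where they are.

Things in the scene. Friction and masses are not known exactly. Their poses are not given: they have to be found in the camera images.
- chest: Blue sheet-steel tool chest, fixed to the bench, 190 deep (x) by 310 wide (y) by 110 mm high, walls 4 mm, open on top. Origin: centre of its underside; its front faces its own -x, z is up. Inner floor 8 mm up. Its left end (y above +40 mm) is filled by a parts organiser whose top is at 63 mm; the rest is the free bay.
- bay (a point): Middle of the free bay's floor (in the chest: x -5, y -55, z +8 mm). The bay measures 180 (x) by 190 mm (y). Axes as the chest's.
- hinge (a point): Middle of the lid's hinge axis, on the chest's rear top edge (in the chest: x +95, y 0, z +110 mm). The axis runs along y. Axes as the chest's.
- lid (a joint): Lid angle, rad: 0 shut, 1.57 upright, stop at 1.68; starts between 1.57 and 1.68. Lid 0.6 to 1.1 kg, centre of mass 105 mm from the hinge. Hinge friction (0.25 N m) holds it only near upright: between 1.3 and 1.05 it begins to fall by itself. It comes to rest on the catch at about 0.09; then the lip must be pushed down with 7 to 13 N until the catch snaps and the lid lies on the rim.
- lip (a point): Middle of the lid's steel grip lip, 204 mm from the hinge axis: a plate 140 mm wide (y), 10 mm thick, standing 28 mm out from the front edge of the lid (190 mm long, 16 mm thick, flush underneath with the lip). Shut, it overhangs the chest's front with nothing below. Lid axes: -x from hinge to lip, z out of the outer face; when shut as the chest's.
- catch (a point): Sprung roller of the lid's catch, inside the chest behind the middle of the front wall, 9 mm below the rim (in the chest: x -71, z +101 mm); it and its housing are 34 mm wide and reach 29 mm back from the chest's front face. It takes a keeper bar under the lid.
- tape_center (a point): Centre of the roll of blue tape, half-way up: 60 mm outside diameter, 32 mm hole, 48 mm high, about 85 g. It stands on the stand's base with the spindle through its hole.
- stand: Light loose wooden stand (65 g): round base 90 mm across and 12 mm high with an upright spindle 26 mm thick, top at 76 mm. Origin: centre of the underside. It is left or right of the chest.
- jar: Glass jar, 80 mm across, 105 mm high, full of wooden sticks up to 245 mm high. Origin under its centre. Bystander, on the other side of the chest from the stand.
- bin: Small open blue parts bin, 105 by 90 by 50 mm. Origin under its centre. Bystander.
- pliers: Side cutters with red grips lying flat, 165 mm long along x, 60 mm wide, 15 mm high. Origin on the bench under their middle. Bystander.
There are look-alikes about, which are no part of the job. There is more than one size of the stand; the one meant has the size given above.

How it is judged (in metres and radians):
On the way:
1. the tape roll is inside the chest, let go, with the lid still standing open (z of tape_center in the frame of chest between 0 and 0.085 m and x of tape_center in the frame of chest between -0.09 and 0.09 m and y of tape_center in the frame of chest between -0.15 and 0.04 m and contact force between the fingers and tape below 0.1 N and value of joint lid above 0.8 rad), for 0.2 s.
At the end, for the whole second after the job is handed in: Lid fully shut (angle below 0.02 rad); the tape's centre inside the chest's free bay, below the rim (less than 85 mm above the chest's underside); the stand upright (within 6 degrees) (value of joint lid below 0.02 rad and z of tape_center in the frame of chest between 0 and 0.085 m and x of tape_center in the frame of chest between -0.09 and 0.09 m and y of tape_center in the frame of chest between -0.15 and 0.04 m and angle between stand's own z axis and vertical below 0.1 rad); the robot touches nothing.
It fails at once if the lid slams: anywhere in its last 0.6 rad before it reaches its catch it swings shut faster than 1.8 rad/s (0.37 m/s at the lip) (value of joint lid between 0.1 and 0.6 rad and velocity of joint lid below -1.8 rad/s).
It fails at once if the stand tips by more than 15 degrees (angle between stand's own z axis and vertical above 0.26 rad).
It fails at once if the stand is dragged or knocked more than 40 mm (distance of stand from where it was at the start of the episode above 0.04 m).
It fails at once if the jar, the bin or the pliers are moved more than 30 mm, or the jar is tipped (distance of any of jar, bin, pliers from where it was at the start of the episode above 0.03 m or angle between jar's own z axis and vertical above 0.35 rad).
It also fails if it takes over 72 s, if anything falls off the work surface, if the arm or the gripper's body presses on something with over 40 N, if the wrist force passes 120 N, or if a joint passes its speed limit or range.

## Working session

There is one attempt and no reset: what is moved stays moved. The work goes in short steps, Python scripts to look and compute and a tool call to move; the robot and the scene stay as the last step left them, time stands still between calls to the robot, and variables do not carry over. Pictures are saved under pics/ and viewed, at most 10 in all, crops included, and the job is handed in when it is done.

Besides the shell and the picture viewer there is one more tool, called after "Request:" as a command line: name --pt "numbers of a row" for each row, then --argument value for the rest. drive_tool: Moves the arm, as the interface text tells. Its arguments: {"type":"object","properties":{"rows":{"type":"array"}},"required":["rows"]}

```bash
mkdir -p pics; cat > h.py <<'E'
import numpy as np, cv2
from station import sense, capture, finish_job, search_frame, masks_of
def cloud(c):
    v,u=np.mgrid[0:480,0:640]; z=c["z_map"]
    P=np.stack([(u-c["cx"])/c["fx"]*z,(v-c["cy"])/c["fy"]*z,z],-1)
    if "R" in c and c["R"] is not None: return (P-np.array(c["t"]))@np.array(c["R"])
    T=np.array(c["T_tool_cam"]); s=c["s"]
    return (P@T[:3,:3].T+T[:3,3])@np.array(s["ee_rot"]).T+np.array(s["tcp_pos"])
def save(c,n,crop=None,k=1):
    f=c["frame"][:,:,::-1]
    if crop: a,b,d,e=crop; f=f[b:e,a:d]
    cv2.imwrite("pics/"+n,cv2.resize(f,None,fx=k,fy=k))
E
python3 - <<'E'
from h import *
for n in ["top","side"]:
    c=capture(n); save(c,n+".png"); P=cloud(c)
    for l in ["chest","lid","lip","tape_center","stand","jar","bin","pliers"]:
        for m in masks_of(l,c)[:4]:
            r=m["region"]&(c["z_map"]>0)
            if r.sum()<5: continue
            q=P[r]; print(n,l,round(m["p"],2),np.round(m["xy"]),r.sum(),np.round(np.percentile(q,3,0),3),np.round(np.percentile(q,97,0),3))
E
```

```text
top chest 0.56 [312. 184.] 23116 [ 0.505 -0.125  0.005] [0.726 0.176 0.311]
top lid 0.61 [315. 138.] 8390 [ 0.695 -0.126  0.112] [0.729 0.169 0.326]
top lid 0.25 [494. 285.] 616 [ 0.416 -0.405  0.006] [ 0.499 -0.336  0.077]
top lip 0.88 [315. 137.] 8552 [ 0.694 -0.126  0.111] [0.729 0.169 0.326]
top tape_center 0.66 [494. 289.] 691 [ 0.43  -0.405  0.01 ] [ 0.485 -0.348  0.064]
top tape_center 0.25 [381. 322.] 815 [ 0.317 -0.209  0.007] [ 0.4   -0.064  0.017]
top stand 0.92 [497. 287.] 657 [ 0.417 -0.401  0.006] [ 0.498 -0.335  0.077]
top stand 0.87 [477. 343.] 763 [ 0.308 -0.358  0.004] [ 0.365 -0.3    0.057]
top stand 0.75 [503. 218.] 2682 [ 0.555 -0.455  0.003] [ 0.668 -0.341  0.109]
top jar 0.6 [148. 299.] 2027 [0.368 0.313 0.003] [0.441 0.412 0.236]
top bin 0.65 [164. 207.] 2395 [ 0.564  0.303 -0.   ] [0.68  0.412 0.052]
top pliers 0.97 [381. 322.] 944 [ 0.317 -0.209  0.003] [ 0.402 -0.062  0.017]
side chest 0.74 [378. 210.] 17390 [ 0.505 -0.135  0.006] [0.727 0.178 0.302]
side lid 0.68 [410. 173.] 5828 [ 0.695 -0.137  0.112] [0.73  0.17  0.324]
side lip 0.88 [410. 177.] 5915 [ 0.695 -0.137  0.111] [0.73  0.17  0.324]
side tape_center 0.95 [358. 410.] 882 [ 0.431 -0.409  0.014] [ 0.485 -0.355  0.063]
side stand 0.83 [292. 409.] 948 [ 0.308 -0.363  0.003] [ 0.367 -0.304  0.057]
side stand 0.73 [437. 396.] 3305 [ 0.556 -0.46   0.01 ] [ 0.667 -0.347  0.109]
side stand 0.6 [364. 426.] 964 [ 0.418 -0.422  0.003] [ 0.5   -0.354  0.077]
side jar 0.68 [242. 143.] 2203 [ 0.372  0.31  -0.   ] [0.459 0.59  0.232]
side bin 0.81 [320. 150.] 1456 [0.567 0.297 0.   ] [0.684 0.411 0.052]
side bin 0.2 [380. 211.] 17449 [ 0.505 -0.136  0.006] [0.727 0.178 0.302]
side pliers 0.55 [289. 324.] 813 [ 0.318 -0.216  0.005] [ 0.403 -0.067  0.017]
```

View pics/top.png

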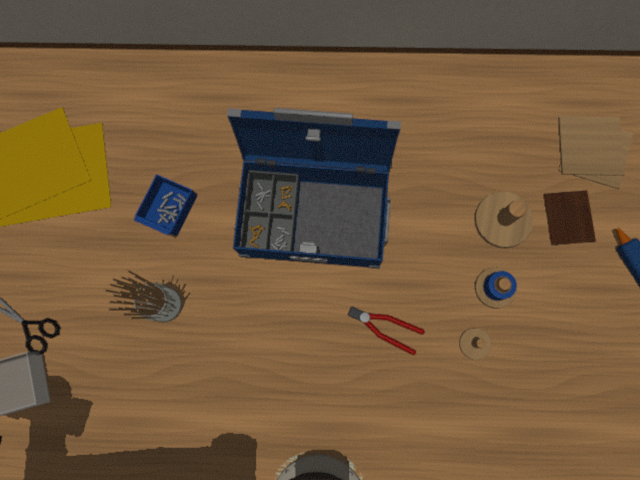

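View pics/side.png

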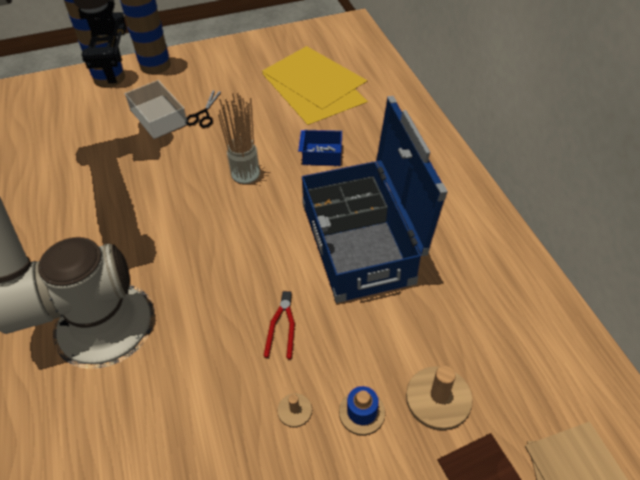

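```bash
python3 - <<'E'
from h import *
for n in ["top","side"]:
    c=capture(n); P=cloud(c)
    if n=="top": save(c,"crop.png",(430,180,590,400),2.7)
    z=P[...,2]; ok=c["z_map"]>0
    for nm,a,b,(x0,x1,y0,y1) in [("tapetop",.057,.07,(.4,.52,-.43,-.32)),("spindle",.072,.085,(.4,.52,-.43,-.32)),("base",.008,.018,(.38,.54,-.45,-.3))]:
        r=ok&(z>a)&(z<b)&(P[...,0]>x0)&(P[...,0]<x1)&(P[...,1]>y0)&(P[...,1]<y1); q=P[r]
        if len(q)>4: print(n,nm,len(q),np.round(cv2.minEnclosingCircle(q[:,:2].astype(np.float32))[0],4),round(cv2.minEnclosingCircle(q[:,:2].astype(np.float32))[1],4),np.round(np.median(q[:,2]),4))
    # rim
    r=ok&(z>.104)&(z<.115)&(P[...,0]>.47)&(P[...,0]<.69)&(P[...,1]>-.16)&(P[...,1]<.21); q=P[r]
    print(n,"rim",len(q),cv2.minAreaRect(q[:,:2].astype(np.float32)),np.round(np.percentile(q,[1,99],axis=0),4))
    r=ok&(z>.14)&(P[...,0]>.66)&(P[...,0]<.8)&(P[...,1]>-.2)&(P[...,1]<.2); q=P[r]
    print("lid",np.round(np.percentile(q,[.5,99.5],axis=0),4))
    for zz in (.15,.2,.25,.28,.3,.31,.315,.32):
        s=q[abs(q[:,2]-zz)<.004]
        if len(s): print(zz,np.round(np.percentile(s,[2,50,98],axis=0)[:,:2],4).tolist())
    A=np.c_[q[:,1:],np.ones(len(q))][q[:,2]<.28]; print(np.linalg.lstsq(A,q[q[:,2]<.28][:,0],rcond=None)[0])
E
```

```text
top tapetop 424 [ 0.4587 -0.3764] 0.0302 0.0601
top spindle 112 [ 0.4581 -0.3764] 0.0132 0.0754
top base 509 [ 0.4551 -0.3732] 0.0492 0.0117
top rim 1010 ((0.6013784408569336, 0.027248412370681763), (0.31180307269096375, 0.19393974542617798), 86.57545471191406) [[ 0.4973 -0.1302  0.1043]
 [ 0.6896  0.1859  0.1146]]
lid [[ 0.6914 -0.1326  0.1409]
 [ 0.7337  0.1739  0.3286]]
0.15 [[0.7014, -0.126], [0.7112, 0.0292], [0.721, 0.1713]]
0.2 [[0.7037, -0.1297], [0.7145, 0.0136], [0.725, 0.1717]]
0.25 [[0.7031, -0.1303], [0.7198, 0.0086], [0.7295, 0.1711]]
0.28 [[0.6896, -0.1334], [0.7014, 0.0182], [0.7265, 0.1746]]
0.3 [[0.7038, -0.132], [0.7165, 0.0197], [0.7345, 0.1715]]
0.31 [[0.7085, -0.0454], [0.713, 0.0193], [0.7181, 0.0852]]
0.315 [[0.7089, -0.0469], [0.7134, 0.0174], [0.7185, 0.0862]]
0.32 [[0.7093, -0.0477], [0.7148, 0.0164], [0.7247, 0.086]]
[0.06269926 0.0631691  0.70071933]
side tapetop 529 [ 0.4595 -0.38  ] 0.0302 0.0601
side spindle 136 [ 0.4603 -0.3797] 0.0134 0.0756
side base 672 [ 0.4595 -0.38  ] 0.0453 0.0118
side rim 826 ((0.601993978023529, 0.024392545223236084), (0.31783217191696167, 0.19228319823741913), 86.85528564453125) [[ 0.4997 -0.1353  0.1041]
 [ 0.6893  0.1841  0.1142]]
lid [[ 0.6929 -0.1384  0.1409]
 [ 0.7345  0.1728  0.3284]]
0.15 [[0.6957, -0.1361], [0.7126, 0.0127], [0.723, 0.1711]]
0.2 [[0.6972, -0.1369], [0.7164, 0.0104], [0.7277, 0.1712]]
0.25 [[0.7025, -0.1375], [0.7211, 0.002], [0.7322, 0.1703]]
0.28 [[0.6945, -0.1395], [0.7154, -0.1329], [0.7322, 0.1721]]
0.3 [[0.7052, -0.137], [0.7164, -0.0522], [0.7362, 0.1683]]
0.31 [[0.7101, -0.052], [0.7143, 0.0065], [0.7203, 0.082]]
0.315 [[0.7102, -0.0536], [0.7153, 0.0093], [0.7208, 0.0817]]
0.32 [[0.7113, -0.0527], [0.7168, 0.0156], [0.7261, 0.0823]]
[0.06537565 0.06659628 0.70169018]
```

View crop.

The top view shows the chest at about (312,184). There are three stands: a large bare one at (503,218), the middle one with the blue roll at (497,287), and a small bare one at (477,343). The middle one fits, with a 90 mm base, spindle top at 76 mm and the roll on it. I'll confirm this in the crop.

View pics/crop.png

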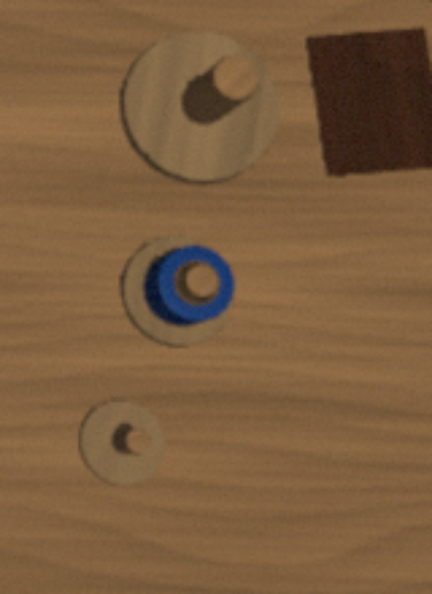

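```bash
python3 - <<'E'
from h import *
s=sense(); print(s["time_s"],s["tcp_pos"],np.round(s["ee_rot"],3).tolist(),s["gripper_width"])
E
```

```text
1.0 [0.14783769 0.60724249 0.24157218] [[0.972, -0.237, 0.0], [-0.237, -0.972, 0.0], [-0.0, -0.0, -1.0]] 0.9995426901976229
```

Request:
drive_tool --pt "100 0 0 40 0 0 0" --pt "100 10 0 40 0 0 0" --pt "100 30 -20 30 0 0 0" --pt "100 38 -15 20 0 0 0" --pt "100 38 -15 10 0 0 0"

```text
time_s: 1.42
tcp_pos: [0.2575, 0.5612, 0.3805]
ee_rot: [[0.972, -0.234, 0.002], [-0.234, -0.972, 0.006], [0.0, -0.006, -1.0]]
wrist_force: [0.3, 0.6, 0.3]
gripper_width: 1.001
gripper_force: 0.0
```

The crop confirms that the blue roll (197,285) sits on the middle stand. I'm moving over to it.

Request:
drive_tool --pt "100 25 -33 4 0 0 0.09" --pt "100 25 -33 4 0 0 0.088" --pt "100 25 -33 4 0 0 0" --pt "100 25 -33 4 0 0 0" --pt "100 25 -33 4 0 0 0"

```text
time_s: 1.83
tcp_pos: [0.3827, 0.394, 0.3969]
ee_rot: [[0.998, -0.06, 0.0], [-0.06, -0.998, 0.0], [0.0, -0.0, -1.0]]
wrist_force: [0.4, 1.2, -0.4]
gripper_width: 0.998
gripper_force: 0.0
```

Request:
drive_tool --pt "100 15 -38 0 0 0 0" --pt "100 15 -38 0 0 0 0" --pt "100 15 -38 0 0 0 0" --pt "100 15 -38 0 0 0 0" --pt "100 10 -38 0 0 0 0"

```text
time_s: 2.25
tcp_pos: [0.4525, 0.2039, 0.3965]
ee_rot: [[0.998, -0.061, 0.0], [-0.061, -0.998, 0.0], [0.0, -0.0, -1.0]]
wrist_force: [0.8, -0.1, -0.1]
gripper_width: 0.999
gripper_force: 0.0
```

Request:
drive_tool --pt "100 0 -40 0 0 0 0" --pt "100 0 -40 0 0 0 0" --pt "100 0 -40 0 0 0 0" --pt "100 0 -40 0 0 0 0" --pt "100 0 -40 0 0 0 0"

```text
time_s: 2.67
tcp_pos: [0.4513, 0.004, 0.3969]
ee_rot: [[0.998, -0.06, 0.001], [-0.06, -0.998, 0.0], [0.001, -0.0, -1.0]]
wrist_force: [1.8, -0.5, -0.5]
gripper_width: 0.998
gripper_force: 0.0
```

Request:
drive_tool --pt "100 0 -36 -20 0 0 0" --pt "100 0 -36 -20 0 0 0" --pt "100 0 -36 -20 0 0 0" --pt "100 0 -36 -20 0 0 0" --pt "100 0 -36 -20 0 0 0"

```text
time_s: 3.08
tcp_pos: [0.4514, -0.1759, 0.296]
ee_rot: [[0.998, -0.061, 0.001], [-0.061, -0.998, -0.0], [0.001, -0.0, -1.0]]
wrist_force: [1.9, 1.0, -0.5]
gripper_width: 0.998
gripper_force: 0.0
```

Request:
drive_tool --pt "100 2 -40 -16 0 0 0" --pt "100 2 -40 -16 0 0 0" --pt "100 2 -40 -16 0 0 0" --pt "100 1 -40 -16 0 0 0" --pt "100 0 -40 -16 0 0 0"

```text
time_s: 3.5
tcp_pos: [0.4585, -0.3694, 0.2184]
ee_rot: [[0.998, -0.061, 0.0], [-0.061, -0.998, -0.0], [0.0, 0.0, -1.0]]
wrist_force: [1.4, 0.6, 1.0]
gripper_width: 1.004
gripper_force: 0.0
```

Request:
drive_tool --pt "100 0 0 -10 0 0 0" --pt "100 0 0 0 0 0 0" --pt "100 0 0 0 0 0 0"

```text
time_s: 3.75
tcp_pos: [0.4582, -0.3674, 0.2085]
ee_rot: [[0.998, -0.061, -0.002], [-0.061, -0.998, 0.001], [-0.002, -0.001, -1.0]]
wrist_force: [-0.0, -0.3, -0.3]
gripper_width: 0.999
gripper_force: 0.0
```

```bash
python3 - <<'E'
from h import *
s=sense(); c=capture("wrist"); c["s"]=s; P=cloud(c); print(s["tcp_pos"],c["T_tool_cam"])
z=P[...,2]
for a,b in [(.055,.066),(.07,.082),(.007,.017)]:
    r=(c["z_map"]>0)&(z>a)&(z<b)&(np.hypot(P[...,0]-.459,P[...,1]+.378)<.06); q=P[r]
    if len(q)>5:print(a,len(q),np.round(cv2.minEnclosingCircle(q[:,:2].astype(np.float32)),4) if 0 else cv2.minEnclosingCircle(q[:,:2].astype(np.float32)),np.median(q[:,2]))
save(c,"w1.png")
E
```

```text
[ 0.45821052 -0.36737893  0.20854615] [[ 3.76293144e-04 -9.68940365e-01 -2.47294210e-01  6.73331213e-02]
 [ 9.99999908e-01  4.15224020e-04 -1.05276239e-04  4.11487758e-05]
 [ 2.04688894e-04 -2.47294148e-01  9.68940433e-01 -1.44116325e-01]
 [ 0.00000000e+00  0.00000000e+00  0.00000000e+00  1.00000000e+00]]
0.055 2688 ((0.46064215898513794, -0.3783327639102936), 0.029930120334029198) 0.06076670375152596
0.07 746 ((0.4605088531970978, -0.37859460711479187), 0.013069218955934048) 0.076568242789392
0.007 2314 ((0.46054789423942566, -0.3785075545310974), 0.04500313103199005) 0.012724135082035931
```

Request:
drive_tool --pt "100 2 -11 -20 0 0 0" --pt "100 0 0 -30 0 0 0" --pt "100 0 0 -30 0 0 0" --pt "100 0 0 -25 0 0 0" --pt "100 0 0 0 0 0 0"

```text
time_s: 4.22
tcp_pos: [0.4587, -0.3755, 0.1006]
ee_rot: [[0.998, -0.06, -0.007], [-0.059, -0.998, 0.004], [-0.007, -0.004, -1.0]]
wrist_force: [-1.0, 0.1, -0.6]
gripper_width: 0.999
gripper_force: 0.0
```

Request:
drive_tool --pt "100 1.5 -3 -16 0 0 0" --pt "100 0 0 -16 0 0 0" --pt "100 0 0 -16 0 0 0" --pt "100 0 0 0 0 0 0" --pt "100 0 0 0 0 0 0"

```text
time_s: 4.63
tcp_pos: [0.4634, -0.3811, 0.058]
ee_rot: [[0.998, -0.059, 0.002], [-0.059, -0.998, -0.001], [0.002, 0.001, -1.0]]
wrist_force: [-0.5, -0.7, 0.3]
gripper_width: 0.998
gripper_force: 0.0
```

Request:
drive_tool --pt "100 0 0 0 0 0 0" --pt "100 0 0 0 0 0 0" --pt "100 0 0 0 0 0 0"

```text
time_s: 4.88
tcp_pos: [0.4631, -0.3817, 0.0578]
ee_rot: [[0.998, -0.06, 0.003], [-0.06, -0.998, -0.001], [0.003, 0.001, -1.0]]
wrist_force: [0.6, 0.4, 0.1]
gripper_width: 1.003
gripper_force: 0.0
```

Request:
drive_tool --pt "100 -3 3 -5 0 0 0" --pt "100 0 0 0 0 0 0" --pt "100 0 0 0 0 0 0" --pt "100 0 0 0 0 0 0"

```text
time_s: 5.22
tcp_pos: [0.4591, -0.3784, 0.0511]
ee_rot: [[0.998, -0.061, -0.0], [-0.061, -0.998, 0.0], [-0.0, -0.0, -1.0]]
wrist_force: [-0.8, -0.2, 0.1]
gripper_width: 0.997
gripper_force: 0.0
```

Now I'll close the fingers.

Request:
drive_tool --pt "50 0 0 0 0 0 0" --pt "50 0 0 0 0 0 0" --pt "50 0 0 0 0 0 0" --pt "50 0 0 0 0 0 0" --pt "50 0 0 0 0 0 0"

```text
time_s: 5.63
tcp_pos: [0.4592, -0.3784, 0.0511]
ee_rot: [[0.998, -0.061, -0.0], [-0.061, -0.998, 0.0], [-0.0, 0.0, -1.0]]
wrist_force: [-0.3, -0.4, 0.2]
gripper_width: 0.71
gripper_force: 0.0
```

Request:
drive_tool --pt "50 0 0 0 0 0 0" --pt "50 0 0 0 0 0 0" --pt "50 0 0 0 0 0 0"

```text
time_s: 5.88
tcp_pos: [0.4592, -0.3784, 0.0511]
ee_rot: [[0.998, -0.061, 0.0], [-0.061, -0.998, -0.0], [0.0, 0.0, -1.0]]
wrist_force: [-0.5, 0.4, 0.2]
gripper_width: 0.67
gripper_force: 30.0
```

Request:
drive_tool --pt "50 0 0 5 0 0 0" --pt "50 0 0 5 0 0 0" --pt "50 0 0 5 0 0 0" --pt "50 0 0 5 0 0 0" --pt "50 0 0 5 0 0 0"

```text
time_s: 6.3
tcp_pos: [0.4593, -0.3785, 0.0769]
ee_rot: [[0.998, -0.061, 0.001], [-0.061, -0.998, -0.0], [0.001, 0.0, -1.0]]
wrist_force: [-0.6, -0.6, -1.3]
gripper_width: 0.673
gripper_force: 30.0
```

Request:
drive_tool --pt "50 0 0 6 0 0 0" --pt "50 0 0 6 0 0 0" --pt "50 0 0 6 0 0 0" --pt "50 0 0 6 0 0 0" --pt "50 0 0 6 0 0 0"

```text
time_s: 6.72
tcp_pos: [0.4592, -0.3784, 0.1068]
ee_rot: [[0.998, -0.061, 0.0], [-0.061, -0.998, -0.0], [0.0, 0.0, -1.0]]
wrist_force: [0.4, 0.8, -1.0]
gripper_width: 0.668
gripper_force: 30.0
```

Request:
drive_tool --pt "50 0 0 8 0 0 0" --pt "50 0 0 8 0 0 0" --pt "50 0 0 10 0 0 0" --pt "50 0 0 12 0 0 0" --pt "50 0 0 16 0 0 0"

```text
time_s: 7.13
tcp_pos: [0.4587, -0.3781, 0.1604]
ee_rot: [[0.998, -0.061, -0.002], [-0.061, -0.998, 0.001], [-0.002, -0.001, -1.0]]
wrist_force: [-0.1, 0.3, -1.2]
gripper_width: 0.673
gripper_force: 30.0
```

Request:
drive_tool --pt "50 0 0 25 0 0 0" --pt "50 0 0 25 0 0 0" --pt "50 0 0 25 0 0 0" --pt "50 0 0 25 0 0 0" --pt "50 0 0 0 0 0 0"

```text
time_s: 7.55
tcp_pos: [0.4613, -0.3801, 0.2673]
ee_rot: [[0.998, -0.06, 0.01], [-0.06, -0.998, -0.007], [0.01, 0.007, -1.0]]
wrist_force: [-0.3, -0.3, 0.4]
gripper_width: 0.674
gripper_force: 30.0
```

```bash
python3 - <<'E'
from h import *
s=sense(); print(s["tcp_pos"],s["gripper_width"],s["gripper_force"])
c=capture("side"); P=cloud(c); save(c,"s2.png",(200,160,560,480),2)
z=P[...,2]; r=(c["z_map"]>0)&(z>.008)&(z<.018)&(np.hypot(P[...,0]-.459,P[...,1]+.378)<.07); q=P[r]; print(len(q),cv2.minEnclosingCircle(q[:,:2].astype(np.float32)))
E
```

```text
[ 0.46125964 -0.38014283  0.26726491] 0.6740821497271118 29.99973845689965
1243 ((0.45973971486091614, -0.379528284072876), 0.04601864889264107)
```

View pics/s2.png

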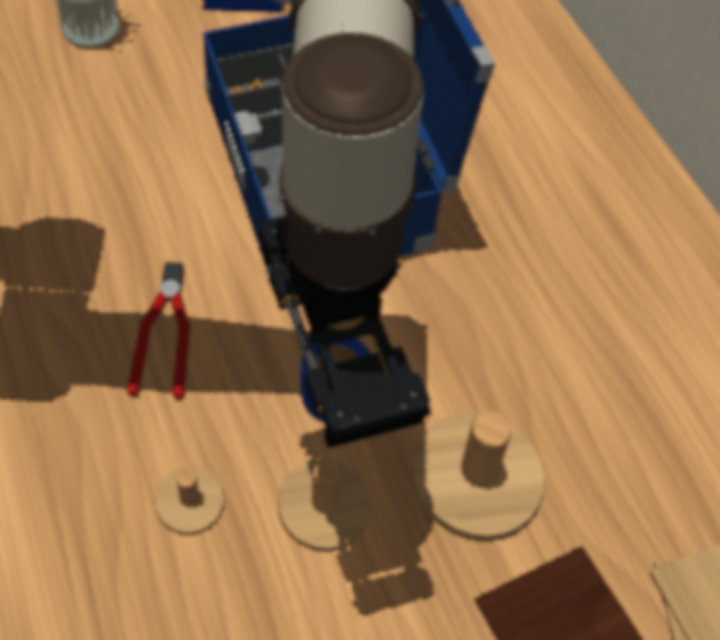

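The stand (crop 325,500) is in place and the roll is gripped. Next I'm moving to the bay.

Request:
drive_tool --pt "50 10 30 0 0 0 0" --pt "50 12 38 0 0 0 0" --pt "50 12 38 0 0 0 0" --pt "50 12 38 0 0 0 0" --pt "50 12 38 0 0 0 0"

```text
time_s: 8.02
tcp_pos: [0.5167, -0.1946, 0.2595]
ee_rot: [[0.998, -0.062, -0.002], [-0.062, -0.998, 0.001], [-0.002, -0.0, -1.0]]
wrist_force: [0.9, 0.4, -0.0]
gripper_width: 0.672
gripper_force: 30.0
```

Request:
drive_tool --pt "50 12 38 0 0 0 0" --pt "50 12 38 0 0 0 0" --pt "50 12 38 0 0 0 0" --pt "50 12 36 -5 0 0 0" --pt "50 10 28 -10 0 0 0"

```text
time_s: 8.43
tcp_pos: [0.5758, -0.0156, 0.2457]
ee_rot: [[0.998, -0.059, 0.002], [-0.059, -0.998, 0.001], [0.002, -0.001, -1.0]]
wrist_force: [0.3, -0.0, -1.0]
gripper_width: 0.67
gripper_force: 30.0
```

Request:
drive_tool --pt "50 0 0 -20 0 0 0" --pt "50 0 0 -20 0 0 0" --pt "50 0 0 -15 0 0 0" --pt "50 0 0 0 0 0 0" --pt "50 0 0 0 0 0 0"

```text
time_s: 8.85
tcp_pos: [0.5745, -0.0186, 0.1892]
ee_rot: [[0.998, -0.061, -0.003], [-0.061, -0.998, -0.001], [-0.003, 0.001, -1.0]]
wrist_force: [0.0, -0.1, -1.2]
gripper_width: 0.672
gripper_force: 30.0
```

```bash
python3 - <<'E'
from h import *
s=sense(); print(s["tcp_pos"],np.round(s["ee_rot"],3).tolist())
c=capture("side"); P=cloud(c); save(c,"s3.png",(260,60,500,320),2.3)
E
```

```text
[ 0.57449684 -0.01856228  0.1891596 ] [[0.998, -0.061, -0.003], [-0.061, -0.998, -0.001], [-0.003, 0.001, -1.0]]
```

View pics/s3.png

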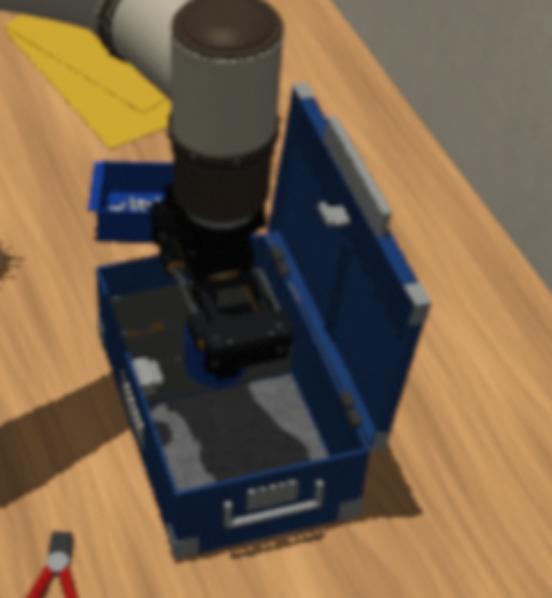

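The roll hangs above the bay with clearance to the lid and rim, so I'm lowering it.

Request:
drive_tool --pt "50 4 0 -20 0 0 0" --pt "50 0 0 -20 0 0 0" --pt "50 0 0 -20 0 0 0" --pt "50 0 0 -20 0 0 0" --pt "50 0 0 -15 0 0 0"

```text
time_s: 9.32
tcp_pos: [0.5796, -0.0186, 0.0952]
ee_rot: [[0.998, -0.061, 0.001], [-0.061, -0.998, 0.0], [0.001, -0.0, -1.0]]
wrist_force: [-0.7, -1.0, -1.1]
gripper_width: 0.667
gripper_force: 30.0
```

Request:
drive_tool --pt "50 0 0 -12 0 0 0" --pt "50 0 0 -12 0 0 0" --pt "50 0 0 -9 0 0 0" --pt "50 0 0 0 0 0 0" --pt "50 0 0 0 0 0 0"

```text
time_s: 9.73
tcp_pos: [0.5797, -0.0185, 0.0627]
ee_rot: [[0.998, -0.061, 0.001], [-0.061, -0.998, -0.0], [0.001, 0.0, -1.0]]
wrist_force: [0.1, -0.5, -0.5]
gripper_width: 0.67
gripper_force: 30.0
```

Request:
drive_tool --pt "50 0 0 -7 0 0 0" --pt "50 0 0 -6 0 0 0" --pt "50 0 0 0 0 0 0" --pt "50 0 0 0 0 0 0"

```text
time_s: 10.07
tcp_pos: [0.579, -0.0185, 0.0489]
ee_rot: [[0.998, -0.061, -0.001], [-0.061, -0.998, -0.0], [-0.001, 0.0, -1.0]]
wrist_force: [0.1, -0.4, -0.9]
gripper_width: 0.671
gripper_force: 30.0
```

Request:
drive_tool --pt "100 0 0 0 0 0 0" --pt "100 0 0 0 0 0 0" --pt "100 0 0 0 0 0 0" --pt "100 0 0 0 0 0 0" --pt "100 0 0 0 0 0 0"

```text
time_s: 10.48
tcp_pos: [0.5793, -0.0184, 0.0494]
ee_rot: [[0.998, -0.061, 0.001], [-0.061, -0.998, 0.0], [0.001, -0.0, -1.0]]
wrist_force: [0.2, 1.2, 0.1]
gripper_width: 0.95
gripper_force: 0.0
```

Request:
drive_tool --pt "100 0 0 10 0 0 0" --pt "100 0 0 15 0 0 0" --pt "100 0 0 25 0 0 0" --pt "100 0 0 35 0 0 0" --pt "100 0 0 35 0 0 0"

```text
time_s: 10.9
tcp_pos: [0.5786, -0.0186, 0.1706]
ee_rot: [[0.998, -0.061, -0.001], [-0.061, -0.998, -0.001], [-0.001, 0.001, -1.0]]
wrist_force: [0.7, 1.0, -0.6]
gripper_width: 0.999
gripper_force: 0.0
```

Request:
drive_tool --pt "100 0 0 35 0 0 0" --pt "100 0 0 35 0 0 0" --pt "100 -20 0 20 0 0 0" --pt "100 -20 0 10 0 0 0" --pt "100 -10 0 0 0 0 0"

```text
time_s: 11.32
tcp_pos: [0.5288, -0.0184, 0.2732]
ee_rot: [[0.998, -0.06, 0.007], [-0.06, -0.998, 0.001], [0.007, -0.002, -1.0]]
wrist_force: [0.3, 0.7, 0.5]
gripper_width: 0.999
gripper_force: 0.0
```

```bash
python3 - <<'E'
from h import *
s=sense(); print(s["tcp_pos"],np.round(s["ee_rot"],3).tolist(),np.round(s["joints"],1))
c=capture("wrist"); c["s"]=s; P=cloud(c); save(c,"w4.png")
z=P[...,2]; ok=c["z_map"]>0
r=ok&(z>.045)&(z<.066)&(np.hypot(P[...,0]-.58,P[...,1]+.018)<.05); q=P[r]; print(len(q),cv2.minEnclosingCircle(q[:,:2].astype(np.float32)) if len(q) else 0,np.median(q[:,2]))
E
```

```text
[ 0.52879348 -0.01844991  0.27318229] [[0.998, -0.06, 0.007], [-0.06, -0.998, 0.001], [0.007, -0.002, -1.0]] [ 15.6  11.2 -10.2   0.  -68.2  70.9]
1991 ((0.5806204080581665, -0.01824554055929184), 0.02998542971909046) 0.05675046811930046
```

View pics/w4.png

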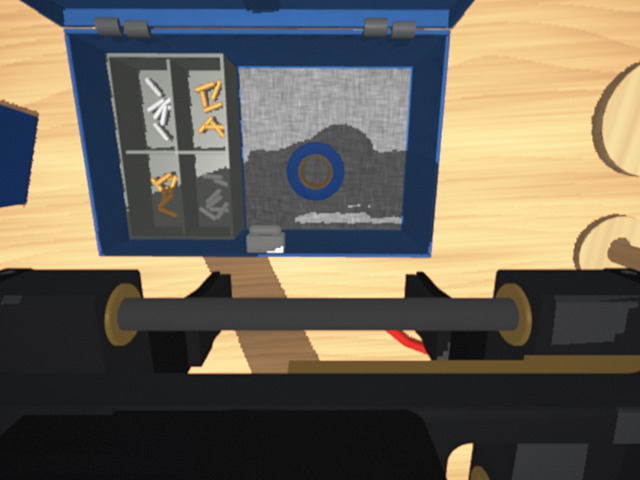

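The roll stands upright in the bay at pixel (315,170), about 12 mm inside the front half, and has been let go. Now the lid: I'll turn the jaws to close along x and straddle the lip from above.

Request:
drive_tool --pt "100 0 0 30 0 0 -0.12" --pt "100 0 0 30 0 0 -0.12" --pt "100 0 0 30 0 0 -0.12" --pt "100 0 0 30 0 0 -0.12" --pt "100 0 0 30 0 0 -0.12"

```text
time_s: 11.78
tcp_pos: [0.5291, -0.0184, 0.4193]
ee_rot: [[0.786, -0.618, -0.002], [-0.618, -0.786, -0.0], [-0.001, 0.002, -1.0]]
wrist_force: [1.2, 0.2, 0.1]
gripper_width: 0.998
gripper_force: 0.0
```

Request:
drive_tool --pt "60 20 5 0 0 0 -0.12" --pt "40 22 5 0 0 0 -0.12" --pt "40 22 5 0 0 0 -0.12" --pt "40 22 5 0 0 0 -0.12" --pt "40 22 5 0 0 0 -0.12"

```text
time_s: 12.2
tcp_pos: [0.6384, 0.0069, 0.4173]
ee_rot: [[0.299, -0.954, -0.003], [-0.954, -0.299, -0.0], [-0.0, 0.003, -1.0]]
wrist_force: [-0.2, 1.2, 0.2]
gripper_width: 0.707
gripper_force: 0.0
```

Request:
drive_tool --pt "40 25 5 0 0 0 -0.12" --pt "40 25 4 0 0 0 -0.12" --pt "40 25 2 0 0 0 -0.12" --pt "40 0 0 0 0 0 0" --pt "40 0 0 0 0 0 0"

```text
time_s: 12.62
tcp_pos: [0.7135, 0.0179, 0.4146]
ee_rot: [[-0.049, -0.999, -0.006], [-0.999, 0.049, -0.001], [0.001, 0.006, -1.0]]
wrist_force: [-0.5, -0.1, -0.5]
gripper_width: 0.418
gripper_force: 0.0
```

```bash
python3 - <<'E'
from h import *
s=sense(); print(s["tcp_pos"],np.round(s["ee_rot"],3).tolist(),np.round(s["joints"],1))
c=capture("top"); P=cloud(c)
z=P[...,2]; q=P[(c["z_map"]>0)&(z>.309)&(z<.335)&(P[...,0]>.69)&(P[...,0]<.75)&(abs(P[...,1])<.1)]; print(len(q),np.round(np.percentile(q,[2,50,98],axis=0),4) if len(q) else 0)
E
```

```text
[0.71348466 0.01793453 0.41456024] [[-0.049, -0.999, -0.006], [-0.999, 0.049, -0.001], [0.001, 0.006, -1.0]] [ 14.4  29.6  36.4  -0.  -97.2 -17.2]
241 [[ 0.7092 -0.0492  0.3097]
 [ 0.7133 -0.0266  0.3242]
 [ 0.726   0.0887  0.3298]]
```

Request:
drive_tool --pt "40 4 0 -15 0 0 0" --pt "40 0 0 -15 0 0 0" --pt "40 0 0 -15 0 0 0" --pt "40 0 0 0 0 0 0" --pt "40 0 0 0 0 0 0"

```text
time_s: 13.08
tcp_pos: [0.7152, 0.0173, 0.3746]
ee_rot: [[-0.049, -0.999, -0.001], [-0.999, 0.049, -0.001], [0.001, 0.001, -1.0]]
wrist_force: [-0.3, -0.1, 0.3]
gripper_width: 0.401
gripper_force: 0.0
```

```bash
python3 - <<'E'
from h import *
s=sense(); print(s["tcp_pos"],np.round(s["ee_rot"],3).tolist(),np.round(s["joints"],1))
c=capture("side"); save(c,"s5.png",(320,60,500,240),3.2)
E
```

```text
[0.71517689 0.01725713 0.37461114] [[-0.049, -0.999, -0.001], [-0.999, 0.049, -0.001], [0.001, 0.001, -1.0]] [ 14.3  29.2  30.4   0.  -91.2 -17.1]
```

View pics/s5.png

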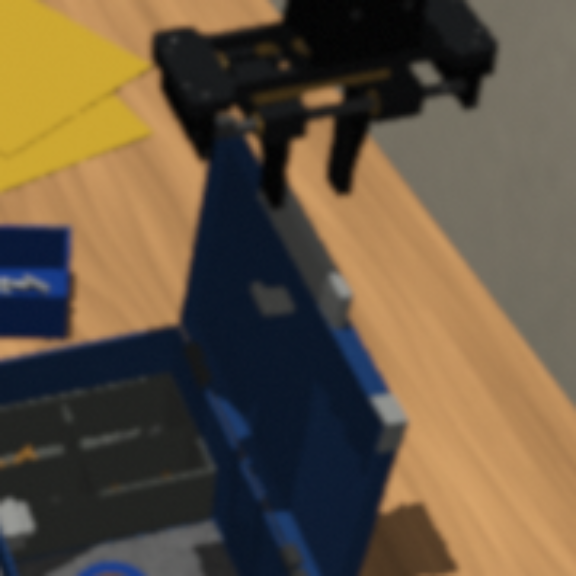

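The fingers at (275,185) and (345,175) straddle the lip plate. I'm descending over it and narrowing the gap.

Request:
drive_tool --pt "40 1 1 -15 0 0 0" --pt "40 0 0 -15 0 0 0" --pt "40 0 0 -15 0 0 0" --pt "40 0 0 -3 0 0 0" --pt "40 0 0 0 0 0 0"

```text
time_s: 13.55
tcp_pos: [0.717, 0.0185, 0.3264]
ee_rot: [[-0.05, -0.999, -0.0], [-0.999, 0.05, -0.0], [0.0, 0.0, -1.0]]
wrist_force: [-0.7, -0.6, 0.2]
gripper_width: 0.401
gripper_force: 0.0
```

Request:
drive_tool --pt "25 0 0 0 0 0 0" --pt "25 0 0 0 0 0 0" --pt "25 0 0 0 0 0 0" --pt "25 0 0 0 0 0 0"

```text
time_s: 13.88
tcp_pos: [0.7174, 0.0186, 0.3272]
ee_rot: [[-0.05, -0.999, 0.002], [-0.999, 0.05, 0.0], [-0.0, -0.002, -1.0]]
wrist_force: [0.1, 0.5, -0.0]
gripper_width: 0.264
gripper_force: 0.0
```

```bash
cat > lid.py <<'E'
from h import *
from scipy.spatial.transform import Rotation as Ro
ex=np.array([.9981,-.0611,0]); ey=np.array([.0611,.9981,0]); H=np.array([.6965,.0194,.110])
def pose(th,phi,rt,off=.005):  # tool z=(cos phi ex - sin phi z)
    e=-np.cos(th)*ex+np.sin(th)*np.array([0,0,1]); n=np.sin(th)*ex+np.cos(th)*np.array([0,0,1])
    zt=np.cos(phi)*ex-np.sin(phi)*np.array([0,0,1]); xt=-ey; yt=np.cross(zt,xt)
    return H+rt*e+off*n, np.c_[xt,yt,zt]
def now():
    s=sense(); R=np.array(s["ee_rot"]); d=np.array(s["tcp_pos"])-H
    u,w=d@ex,d[2]; print("t",round(s["time_s"],2),"tcp",np.round(s["tcp_pos"],4),"u,w",round(u,4),round(w,4),"r",round(np.hypot(u,w),4),"ang",round(np.arctan2(w,-u),3),"phi",round(np.arctan2(-R[2,2],R[:,2]@ex),3),"zlat",round(R[:,2]@ey,3),"J",np.round(s["joints"],1),"F",np.round(s["wrist_force"],1),"g",round(s["gripper_width"],2),round(s["gripper_force"],1)); return s
def plan(knots,steps): # from now to pose list, print per-row deltas
    s=now(); p=np.array(s["tcp_pos"]); R=np.array(s["ee_rot"])
    for k,n in zip(knots,steps):
        q,Q=pose(*k); print("to",np.round(k,3),"n",n,"d_mm",np.round((q-p)*1e3,1),"per row",np.round((q-p)*1e3/n,1),"rot/row",np.round(Ro.from_matrix(Q@R.T).as_rotvec()/n,4)); p,R=q,Q
E
python3 - <<'E'
from lid import *
ths=[1.634,1.5,1.35,1.2,1.05,.9]
plan([(t,min(t,1.571),.215) for t in ths],[5]*6)
E
```

```text
t 13.88 tcp [0.7174 0.0186 0.3272] u,w 0.0209 0.2172 r 0.2182 ang 1.667 phi 1.569 zlat 0.0 J [ 14.4  29.6  24.5   0.  -84.8 -17.2] F [ 0.1  0.5 -0. ] g 0.26 0.0
to [1.634 1.571 0.215] n 5 d_mm [-2.4 -0.3 -3. ] per row [-0.5 -0.1 -0.6] rot/row [-0.      0.0004 -0.0022]
to [1.5   1.5   0.215] n 5 d_mm [-28.7   1.8   0.6] per row [-5.7  0.4  0.1] rot/row [-0.0009 -0.0142  0.    ]
to [1.35  1.35  0.215] n 5 d_mm [-31.9   2.   -3.9] per row [-6.4  0.4 -0.8] rot/row [-0.0018 -0.0299  0.    ]
to [1.2   1.2   0.215] n 5 d_mm [-31.    1.9  -8.7] per row [-6.2  0.4 -1.7] rot/row [-0.0018 -0.0299  0.    ]
to [1.05  1.05  0.215] n 5 d_mm [-29.3   1.8 -13.2] per row [-5.9  0.4 -2.6] rot/row [-0.0018 -0.0299  0.    ]
to [0.9   0.9   0.215] n 5 d_mm [-27.    1.7 -17.5] per row [-5.4  0.3 -3.5] rot/row [-0.0018 -0.0299  0.    ]
```

Request:
drive_tool --pt "25 -6 0.3 -1 0 -0.014 0" --pt "25 -6 0.4 -1 -0.001 -0.014 0" --pt "25 -6 0.4 0 -0.001 -0.014 0" --pt "25 -6 0.4 0 -0.001 -0.014 0" --pt "25 -6 0.4 0 -0.001 -0.014 0"

```text
time_s: 14.3
tcp_pos: [0.6878, 0.0204, 0.3252]
ee_rot: [[-0.05, -0.996, 0.074], [-0.999, 0.05, -0.004], [0.0, -0.074, -0.997]]
wrist_force: [1.1, -0.7, 0.3]
gripper_width: 0.253
gripper_force: 0.8
```

Request:
drive_tool --pt "25 -6.4 0.4 -0.6 -0.002 -0.03 0" --pt "25 -6.4 0.4 -0.7 -0.002 -0.03 0" --pt "25 -6.4 0.4 -0.8 -0.002 -0.03 0" --pt "25 -6.4 0.4 -0.9 -0.002 -0.03 0" --pt "25 -6.4 0.4 -1 -0.002 -0.03 0"

```text
time_s: 14.72
tcp_pos: [0.6555, 0.0225, 0.3212]
ee_rot: [[-0.05, -0.974, 0.222], [-0.999, 0.048, -0.014], [0.002, -0.223, -0.975]]
wrist_force: [0.3, 0.0, -1.0]
gripper_width: 0.248
gripper_force: 0.5
```

```bash
python3 - <<'E'
from lid import *
plan([(t,t,.215) for t in (1.2,1.05,.9,.75)],[5]*4)
c=capture("side"); P=cloud(c); q=P[(c["z_map"]>0)&(P[...,2]>.15)&(P[...,2]<.27)&(P[...,0]>.6)&(P[...,0]<.77)&(P[...,1]<-.06)&(P[...,1]>-.13)]
d=q-H; print(len(q), np.round(np.percentile(np.arctan2(d[:,2],-(d@ex)),[5,50,95]),3))
E
```

```text
t 14.72 tcp [0.6555 0.0225 0.3212] u,w -0.0412 0.2112 r 0.2152 ang 1.378 phi 1.346 zlat 0.0 J [ 18.1  16.5   0.7   5.3 -62.3 -23. ] F [ 0.3  0.  -1. ] g 0.25 0.5
to [1.2   1.2   0.215] n 5 d_mm [-32.1   1.4  -9. ] per row [-6.4  0.3 -1.8] rot/row [-0.0011 -0.0293 -0.0022]
to [1.05  1.05  0.215] n 5 d_mm [-29.3   1.8 -13.2] per row [-5.9  0.4 -2.6] rot/row [-0.0018 -0.0299  0.    ]
to [0.9   0.9   0.215] n 5 d_mm [-27.    1.7 -17.5] per row [-5.4  0.3 -3.5] rot/row [-0.0018 -0.0299  0.    ]
to [0.75  0.75  0.215] n 5 d_mm [-24.1   1.5 -21.3] per row [-4.8  0.3 -4.3] rot/row [-0.0018 -0.0299  0.    ]
100 [1.475 1.519 1.654]
```

Request:
drive_tool --pt "25 -6.4 0.3 -1.5 -0.001 -0.03 0" --pt "25 -6.4 0.3 -1.7 -0.001 -0.03 0" --pt "25 -6.4 0.3 -1.8 -0.001 -0.03 0" --pt "25 -6.3 0.3 -1.9 -0.001 -0.03 0" --pt "25 -6.3 0.3 -2 -0.001 -0.03 0"

```text
time_s: 15.18
tcp_pos: [0.6237, 0.0242, 0.3121]
ee_rot: [[-0.05, -0.93, 0.364], [-0.999, 0.047, -0.018], [-0.0, -0.364, -0.931]]
wrist_force: [0.4, 0.6, -0.8]
gripper_width: 0.249
gripper_force: 0.2
```

Request:
drive_tool --pt "25 -5.9 0.4 -2.4 -0.002 -0.03 0" --pt "25 -5.9 0.4 -2.5 -0.002 -0.03 0" --pt "25 -5.9 0.4 -2.6 -0.002 -0.03 0" --pt "25 -5.9 0.4 -2.7 -0.002 -0.03 0" --pt "25 -5.9 0.4 -2.8 -0.002 -0.03 0"

```text
time_s: 15.6
tcp_pos: [0.5941, 0.0262, 0.299]
ee_rot: [[-0.051, -0.865, 0.499], [-0.999, 0.043, -0.027], [0.002, -0.5, -0.866]]
wrist_force: [1.0, -0.8, -0.3]
gripper_width: 0.25
gripper_force: 0.0
```

```bash
python3 - <<'E'
from lid import *
plan([(t,t,.215) for t in (.95,.85)]+[(.75,.8,.215)],[5]*4)
E
```

```text
t 15.6 tcp [0.5941 0.0262 0.299 ] u,w -0.1026 0.189 r 0.2151 ang 1.073 phi 1.048 zlat 0.003 J [ 23.    4.  -29.4  24.8 -31.7 -44.3] F [ 1.  -0.8 -0.3] g 0.25 0.0
to [0.95  0.95  0.215] n 5 d_mm [-18.4   0.6 -11.2] per row [-3.7  0.1 -2.2] rot/row [-0.0006 -0.0195 -0.0021]
to [0.85  0.85  0.215] n 5 d_mm [-17.1   1.  -13. ] per row [-3.4  0.2 -2.6] rot/row [-0.0012 -0.02    0.    ]
to [0.75  0.8   0.215] n 5 d_mm [-15.7   1.  -14.6] per row [-3.1  0.2 -2.9] rot/row [-0.0006 -0.01    0.    ]
```

```bash
cat >> lid.py <<'E'
def plan2(knots,g,steps): # knots (th,phi,f): lip bottom edge on lower finger
    s=now(); p=np.array(s["tcp_pos"]); R=np.array(s["ee_rot"]); Z=np.array([0,0,1.])
    B=p+ .0*Z
    for (th,phi,f),n in zip(knots,steps):
        _,Q=pose(th,phi,.2); zt=Q[:,2]; m=np.sin(phi)*ex+np.cos(phi)*Z
        q=H-.218*np.cos(th)*ex+.218*np.sin(th)*Z-f*zt+g/2*m
        print("to",th,phi,"n",n,"d_mm",np.round((q-p)*1e3,1),"row",np.round((q-p)*1e3/n,1),"rot",np.round(Ro.from_matrix(Q@R.T).as_rotvec()/n,4),"abs",np.round(q,4)); p,R=q,Q
def lidang(y0=-.13,y1=-.06):
    c=capture("side"); P=cloud(c); d=P[c["z_map"]>0]-H; u,v,w=d@ex,d@ey,d[:,2]
    k=(v<y1)&(v>y0)&(np.hypot(u,w)>.06)&(np.hypot(u,w)<.188)&(w>.004)&(u<.03); r=np.hypot(u,w)[k]; a=np.arctan2(w,-u)[k]-np.arcsin(.016/r)
    print("lid~",k.sum(),np.round(np.percentile(a,[10,50,90]),3)); return c
E
python3 - <<'E'
from lid import *
plan2([(.95,.95,.005),(.85,.95,.008),(.7,.95,.008),(.6,.95,.008)],.078,[11,5,5,5])
lidang()
E
```

```text
t 15.6 tcp [0.5941 0.0262 0.299 ] u,w -0.1026 0.189 r 0.2151 ang 1.073 phi 1.048 zlat 0.003 J [ 23.    4.  -29.4  24.8 -31.7 -44.3] F [ 1.  -0.8 -0.3] g 0.25 0.0
to 0.95 0.95 n 11 d_mm [ 4.6 -0.8 15.1] row [ 0.4 -0.1  1.4] rot [-0.0003 -0.0089 -0.0009] abs [0.5987 0.0254 0.3141]
to 0.85 0.95 n 5 d_mm [-18.8   1.1 -11.1] row [-3.8  0.2 -2.2] rot [-0. -0. -0.] abs [0.5799 0.0265 0.303 ]
to 0.7 0.95 n 5 d_mm [-22.8   1.4 -23.3] row [-4.6  0.3 -4.7] rot [-0. -0. -0.] abs [0.5571 0.0279 0.2796]
to 0.6 0.95 n 5 d_mm [-13.2   0.8 -17.3] row [-2.6  0.2 -3.5] rot [-0. -0. -0.] abs [0.5439 0.0287 0.2623]
lid~ 275 [1.056 1.063 1.072]
```

Request:
drive_tool --pt "25 -4.5 0.2 -2.4 -0.001 -0.02 0" --pt "25 -4.5 0.2 -2.6 -0.001 -0.02 0" --pt "25 -4.5 0.2 -2.8 -0.001 -0.02 0" --pt "25 -4.4 0.2 -2.9 -0.001 -0.02 0" --pt "25 -4.3 0.3 -3 -0.001 -0.02 0"

```text
time_s: 16.07
tcp_pos: [0.5722, 0.0272, 0.2852]
ee_rot: [[-0.052, -0.812, 0.582], [-0.999, 0.04, -0.033], [0.003, -0.583, -0.813]]
wrist_force: [-0.0, -1.1, 0.3]
gripper_width: 0.253
gripper_force: 0.3
```

Request:
drive_tool --pt "25 -3.5 0.2 -2.5 0 0 0" --pt "25 -3.5 0.2 -2.5 0 0 0" --pt "25 0 0 0 0 0 0"

```text
time_s: 16.32
tcp_pos: [0.5642, 0.0266, 0.279]
ee_rot: [[-0.053, -0.813, 0.58], [-0.999, 0.041, -0.034], [0.004, -0.58, -0.814]]
wrist_force: [-3.9, -0.0, -1.0]
gripper_width: 0.252
gripper_force: 1.7
```

```bash
python3 - <<'E'
from lid import *
lidang()
plan2([(.85,.95,.005),(.7,.95,.008),(.55,.95,.008),(.4,.95,.008),(.25,.95,.008)],.078,[10,6,6,6,6])
E
```

```text
lid~ 642 [0.849 0.858 0.869]
t 16.37 tcp [0.5644 0.0267 0.2792] u,w -0.1323 0.1692 r 0.2147 ang 0.907 phi 0.951 zlat 0.002 J [ 20.3   0.2 -44.8  49.3 -17.9 -67.2] F [-4.3 -1.2 -0.6] g 0.25 1.7
to 0.85 0.95 n 10 d_mm [17.2 -0.2 21.4] row [ 1.7 -0.   2.1] rot [ 0.0004 -0.0002 -0.0008] abs [0.5817 0.0264 0.3005]
to 0.7 0.95 n 6 d_mm [-24.6   1.5 -20.9] row [-4.1  0.3 -3.5] rot [-0. -0. -0.] abs [0.5571 0.0279 0.2796]
to 0.55 0.95 n 6 d_mm [-19.1   1.2 -26.5] row [-3.2  0.2 -4.4] rot [-0. -0. -0.] abs [0.538  0.0291 0.2531]
to 0.4 0.95 n 6 d_mm [-14.9   0.9 -29.1] row [-2.5  0.2 -4.8] rot [-0. -0. -0.] abs [0.5231 0.03   0.2241]
to 0.25 0.95 n 6 d_mm [-10.4   0.6 -31. ] row [-1.7  0.1 -5.2] rot [-0. -0. -0.] abs [0.5127 0.0307 0.1931]
```

Request:
drive_tool --pt "90 1.5 0 1.8 0 0 0" --pt "90 1.7 0 2.1 0 0 0" --pt "90 1.7 0 2.1 0 0 0" --pt "90 1.7 0 2.1 0 0 0" --pt "90 1.7 0 2.1 0 0 0"

```text
time_s: 16.78
tcp_pos: [0.5738, 0.028, 0.2905]
ee_rot: [[-0.05, -0.812, 0.582], [-0.999, 0.04, -0.031], [0.002, -0.583, -0.813]]
wrist_force: [-0.2, -0.3, -1.2]
gripper_width: 0.544
gripper_force: 0.6
```

Request:
drive_tool --pt "90 1.7 0 2.1 0 0 0" --pt "90 1.7 0 2.1 0 0 0" --pt "90 1.7 0 2.1 0 0 0" --pt "90 1.7 0 2.1 0 0 0" --pt "90 1.7 0 2 0 0 0"

```text
time_s: 17.2
tcp_pos: [0.5814, 0.0276, 0.3]
ee_rot: [[-0.051, -0.813, 0.58], [-0.999, 0.04, -0.032], [0.002, -0.581, -0.814]]
wrist_force: [-1.2, 1.7, -3.4]
gripper_width: 0.874
gripper_force: 1.6
```

```bash
python3 - <<'E'
from lid import *
lidang()
plan2([(.8,1.0,.006),(.7,1.05,.008),(.55,1.1,.008),(.4,1.13,.008),(.25,1.15,.008),(.1,1.15,.008)],.078,[5,5,8,8,8,8])
E
```

```text
lid~ 653 [0.844 0.853 0.864]
t 17.25 tcp [0.5818 0.0276 0.3003] u,w -0.115 0.1903 r 0.2224 ang 1.027 phi 0.95 zlat 0.004 J [ 21.9   0.8 -39.2  41.  -22.  -59.4] F [-0.1 -0.4 -0.8] g 0.89 0.5
to 0.8 1.0 n 5 d_mm [-7.4 -0.7 -7.8] row [-1.5 -0.1 -1.6] rot [ 0.001  0.01  -0.002] abs [0.5744 0.0269 0.2925]
to 0.7 1.05 n 5 d_mm [-14.6   0.9 -15.7] row [-2.9  0.2 -3.1] rot [0.0006 0.01   0.    ] abs [0.5599 0.0278 0.2768]
to 0.55 1.1 n 8 d_mm [-17.8   1.1 -28. ] row [-2.2  0.1 -3.5] rot [0.0004 0.0062 0.    ] abs [0.5421 0.0289 0.2488]
to 0.4 1.13 n 8 d_mm [-14.2   0.9 -30. ] row [-1.8  0.1 -3.7] rot [0.0002 0.0037 0.    ] abs [0.5279 0.0297 0.2188]
to 0.25 1.15 n 8 d_mm [ -9.9   0.6 -31.6] row [-1.2  0.1 -4. ] rot [ 0.0002  0.0025 -0.    ] abs [0.5179 0.0303 0.1872]
to 0.1 1.15 n 8 d_mm [ -5.7   0.3 -32.2] row [-0.7  0.  -4. ] rot [-0. -0.  0.] abs [0.5123 0.0307 0.155 ]
```

Request:
drive_tool --pt "90 -1.5 0 -1.6 0.001 0.01 0" --pt "90 -1.5 0 -1.6 0.001 0.01 0" --pt "90 -1.5 0 -1.6 0.001 0.01 0" --pt "90 -1.5 0 -1.6 0.001 0.01 0" --pt "90 -1.5 0 -1.6 0.001 0.01 0"

```text
time_s: 17.67
tcp_pos: [0.574, 0.0276, 0.2922]
ee_rot: [[-0.051, -0.841, 0.539], [-0.999, 0.043, -0.027], [0.0, -0.54, -0.842]]
wrist_force: [-1.3, 0.3, -1.1]
gripper_width: 0.904
gripper_force: 0.5
```

Request:
drive_tool --pt "90 -2.9 0.2 -3.1 0 0.01 0" --pt "90 -2.9 0.2 -3.1 0.001 0.01 0" --pt "90 -2.9 0.2 -3.1 0 0.01 0" --pt "90 -2.9 0.2 -3.1 0.001 0.01 0" --pt "90 -2.9 0.2 -3.1 0 0.01 0"

```text
time_s: 18.08
tcp_pos: [0.559, 0.0284, 0.2761]
ee_rot: [[-0.051, -0.867, 0.496], [-0.999, 0.044, -0.026], [0.001, -0.496, -0.868]]
wrist_force: [-0.4, -0.2, -1.9]
gripper_width: 0.897
gripper_force: 0.6
```

```bash
python3 - <<'E'
from lid import *
lidang()
plan2([(.55,1.1,.008),(.4,1.13,.008),(.25,1.15,.008),(.1,1.15,.008)],.078,[10,10,10,10])
E
```

```text
lid~ 898 [0.681 0.693 0.708]
t 18.13 tcp [0.5586 0.0284 0.2755] u,w -0.1382 0.1655 r 0.2156 ang 0.875 phi 1.053 zlat 0.004 J [ 24.4   1.5 -36.8  29.1 -28.  -50.4] F [-2.1  1.3 -1.9] g 0.9 1.4
to 0.55 1.1 n 10 d_mm [-16.5   0.5 -26.8] row [-1.7  0.1 -2.7] rot [ 0.0004  0.0047 -0.001 ] abs [0.5421 0.0289 0.2488]
to 0.4 1.13 n 10 d_mm [-14.2   0.9 -30. ] row [-1.4  0.1 -3. ] rot [0.0002 0.003  0.    ] abs [0.5279 0.0297 0.2188]
to 0.25 1.15 n 10 d_mm [ -9.9   0.6 -31.6] row [-1.   0.1 -3.2] rot [ 0.0001  0.002  -0.    ] abs [0.5179 0.0303 0.1872]
to 0.1 1.15 n 10 d_mm [ -5.7   0.3 -32.2] row [-0.6  0.  -3.2] rot [-0. -0.  0.] abs [0.5123 0.0307 0.155 ]
```

Request:
drive_tool --pt "90 -1.7 0.1 -2.6 0 0.005 0" --pt "90 -1.7 0.1 -2.6 0 0.005 0" --pt "90 -1.7 0.1 -2.7 0 0.005 0" --pt "90 -1.7 0.1 -2.7 0 0.005 0" --pt "90 -1.7 0.1 -2.7 0 0.005 0"

```text
time_s: 18.55
tcp_pos: [0.5506, 0.0289, 0.263]
ee_rot: [[-0.051, -0.879, 0.474], [-0.999, 0.044, -0.026], [0.002, -0.475, -0.88]]
wrist_force: [-3.2, 0.5, 0.8]
gripper_width: 0.898
gripper_force: 1.4
```

Request:
drive_tool --pt "90 -1.6 0.1 -2.7 0 0.005 0" --pt "90 -1.6 0.1 -2.7 0 0.005 0" --pt "90 -1.6 0.1 -2.8 0 0.005 0" --pt "90 -1.6 0.1 -2.8 0 0.005 0" --pt "90 -1.6 0.1 -2.8 0 0.005 0"

```text
time_s: 18.97
tcp_pos: [0.5427, 0.0294, 0.2491]
ee_rot: [[-0.051, -0.891, 0.452], [-0.999, 0.044, -0.026], [0.004, -0.453, -0.892]]
wrist_force: [-3.4, 1.1, -0.5]
gripper_width: 0.899
gripper_force: 1.6
```

Request:
drive_tool --pt "90 -1.5 0.1 -2.9 0 0.003 0" --pt "90 -1.5 0.1 -2.9 0 0.003 0" --pt "90 -1.5 0.1 -3 0 0.003 0" --pt "90 -1.4 0.1 -3 0 0.003 0" --pt "90 -1.4 0.1 -3 0 0.003 0"

```text
time_s: 19.38
tcp_pos: [0.5351, 0.0299, 0.234]
ee_rot: [[-0.051, -0.897, 0.438], [-0.999, 0.044, -0.026], [0.004, -0.439, -0.898]]
wrist_force: [-5.7, 0.7, 0.9]
gripper_width: 0.899
gripper_force: 2.5
```

```bash
python3 - <<'E'
from lid import *
lidang()
plan2([(.4,1.13,.008),(.25,1.15,.008),(.1,1.15,.008)],.078,[5,10,10])
E
```

```text
lid~ 1179 [0.457 0.474 0.491]
t 19.43 tcp [0.5347 0.0298 0.2333] u,w -0.1621 0.1233 r 0.2037 ang 0.65 phi 1.117 zlat 0.0 J [ 25.3   2.7 -40.4  28.1 -26.5 -51.2] F [-4.7  1.6 -1.3] g 0.9 2.3
to 0.4 1.13 n 5 d_mm [ -6.8  -0.1 -14.6] row [-1.4 -0.  -2.9] rot [ 0.001   0.0025 -0.002 ] abs [0.5279 0.0297 0.2188]
to 0.25 1.15 n 10 d_mm [ -9.9   0.6 -31.6] row [-1.   0.1 -3.2] rot [ 0.0001  0.002  -0.    ] abs [0.5179 0.0303 0.1872]
to 0.1 1.15 n 10 d_mm [ -5.7   0.3 -32.2] row [-0.6  0.  -3.2] rot [-0. -0.  0.] abs [0.5123 0.0307 0.155 ]
```

Request:
drive_tool --pt "90 -1.4 0 -2.9 0 0.003 0" --pt "90 -1.4 0 -2.9 0 0.003 0" --pt "90 -1.4 0 -2.9 0 0.003 0" --pt "90 -1.4 0 -2.9 0 0.003 0" --pt "90 -1.3 0 -3 0 0.003 0"

```text
time_s: 19.85
tcp_pos: [0.5288, 0.0302, 0.2198]
ee_rot: [[-0.05, -0.903, 0.426], [-0.999, 0.044, -0.026], [0.005, -0.427, -0.904]]
wrist_force: [-3.0, 1.6, -2.0]
gripper_width: 0.898
gripper_force: 1.5
```

Request:
drive_tool --pt "90 -1.1 0 -3.1 0 0.002 0" --pt "90 -1.1 0.1 -3.1 0 0.002 0" --pt "90 -1.1 0 -3.1 0 0.002 0" --pt "90 -1 0.1 -3.2 0 0.002 0" --pt "90 -1 0 -3.2 0 0.002 0"

```text
time_s: 20.27
tcp_pos: [0.5233, 0.0304, 0.204]
ee_rot: [[-0.05, -0.908, 0.417], [-0.999, 0.044, -0.025], [0.005, -0.417, -0.909]]
wrist_force: [-4.8, 3.1, -0.1]
gripper_width: 0.904
gripper_force: 2.4
```

Request:
drive_tool --pt "90 -1 0 -3.2 0 0.002 0" --pt "90 -1 0.1 -3.2 0 0.002 0" --pt "90 -0.9 0 -3.2 0 0.002 0" --pt "90 -0.9 0.1 -3.2 0 0.002 0" --pt "90 -0.9 0 -3.2 0 0.002 0"

```text
time_s: 20.68
tcp_pos: [0.5188, 0.0308, 0.188]
ee_rot: [[-0.05, -0.912, 0.408], [-0.999, 0.043, -0.025], [0.005, -0.409, -0.913]]
wrist_force: [-3.8, 2.9, -1.6]
gripper_width: 0.899
gripper_force: 1.9
```

```bash
python3 - <<'E'
from lid import *
save(lidang(),"s6.png",(220,100,480,340),2.3)
plan2([(.25,1.15,.008),(.1,1.15,.008),(.04,1.15,.008)],.078,[5,10,5])
E
```

```text
lid~ 1375 [0.231 0.25  0.272]
t 20.73 tcp [0.5183 0.0304 0.1873] u,w -0.1785 0.0773 r 0.1945 ang 0.409 phi 1.151 zlat -0.001 J [ 24.7   4.8 -46.4  33.5 -20.5 -57.2] F [-2.   1.  -3.2] g 0.9 1.4
to 0.25 1.15 n 5 d_mm [-0.4 -0.1 -0.2] row [-0.1 -0.  -0. ] rot [ 0.0012 -0.0003 -0.0022] abs [0.5179 0.0303 0.1872]
to 0.1 1.15 n 10 d_mm [ -5.7   0.3 -32.2] row [-0.6  0.  -3.2] rot [-0. -0.  0.] abs [0.5123 0.0307 0.155 ]
to 0.04 1.15 n 5 d_mm [ -0.9   0.1 -13. ] row [-0.2  0.  -2.6] rot [-0. -0.  0.] abs [0.5114 0.0307 0.142 ]
```

View pics/s6.png

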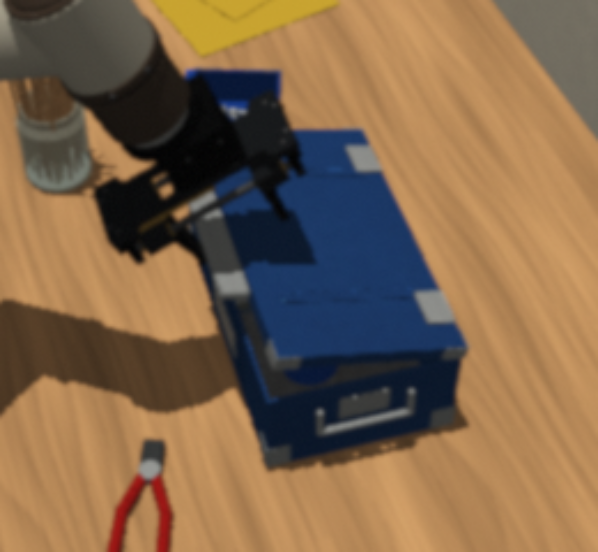

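The lid is supported at about 0.25 rad by the lower finger at (190,240), and the jar and pliers are clear. I'm continuing down to the catch.

Request:
drive_tool --pt "90 -0.6 0 -3.2 0 0 0" --pt "90 -0.6 0 -3.2 0 0 0" --pt "90 -0.6 0 -3.2 0 0 0" --pt "90 -0.6 0.1 -3.2 0 0 0" --pt "90 -0.6 0 -3.2 0 0 0"

```text
time_s: 21.15
tcp_pos: [0.5152, 0.0305, 0.1717]
ee_rot: [[-0.05, -0.912, 0.407], [-0.999, 0.043, -0.026], [0.006, -0.408, -0.913]]
wrist_force: [-4.8, 3.5, -1.8]
gripper_width: 0.905
gripper_force: 2.7
```

Request:
drive_tool --pt "90 -0.5 0 -3.2 0 0 0" --pt "90 -0.5 0.1 -3.2 0 0 0" --pt "90 -0.5 0 -3.2 0 0 0" --pt "90 -0.5 0.1 -3.2 0 0 0" --pt "90 -0.5 0 -3.2 0 0 0"

```text
time_s: 21.57
tcp_pos: [0.5128, 0.0308, 0.1557]
ee_rot: [[-0.05, -0.912, 0.407], [-0.999, 0.043, -0.026], [0.006, -0.408, -0.913]]
wrist_force: [-2.6, 0.8, -2.1]
gripper_width: 0.899
gripper_force: 1.6
```

Request:
drive_tool --pt "90 -0.6 0 -2.5 0 0 0" --pt "90 -0.6 0 -2.5 0 0 0" --pt "90 -0.6 0 -2.5 0 0 0" --pt "90 -1 0 -1 0 0 0" --pt "90 0 0 0 0 0 0"

```text
time_s: 21.98
tcp_pos: [0.5113, 0.0306, 0.1485]
ee_rot: [[-0.05, -0.911, 0.409], [-0.999, 0.043, -0.026], [0.006, -0.41, -0.912]]
wrist_force: [0.2, -0.8, 0.3]
gripper_width: 0.901
gripper_force: 0.0
```

```bash
python3 - <<'E'
from lid import *
lidang(); now()
E
```

```text
lid~ 1458 [0.067 0.089 0.113]
t 22.03 tcp [0.5114 0.0306 0.1486] u,w -0.1855 0.0386 r 0.1895 ang 0.205 phi 1.148 zlat -0.001 J [ 16.5   7.1 -55.6  61.7  -9.2 -79.1] F [ 0.1 -0.5  0.4] g 0.9 0.0
```

The lid rests on the catch at 0.089. J5 is near its limit, so I'll withdraw while steepening the tool.

Request:
drive_tool --pt "90 -5 0 -1 0 0.01 0" --pt "90 -6 0 0 0.001 0.03 0" --pt "90 -6 0 0 0.002 0.03 0" --pt "90 -6 0 0 0.002 0.03 0" --pt "90 -6 0 0 0.002 0.03 0"

```text
time_s: 22.45
tcp_pos: [0.4856, 0.0307, 0.1487]
ee_rot: [[-0.05, -0.953, 0.299], [-0.999, 0.046, -0.02], [0.006, -0.3, -0.954]]
wrist_force: [0.7, -0.6, 0.3]
gripper_width: 0.901
gripper_force: 0.0
```

```bash
python3 - <<'E'
from lid import *
lidang(); now()
E
```

```text
lid~ 1475 [0.068 0.09  0.113]
t 22.5 tcp [0.4864 0.0311 0.1494] u,w -0.2104 0.0394 r 0.214 ang 0.185 phi 1.266 zlat -0.001 J [ 26.9   7.  -45.4  22.1 -24.  -48.9] F [0.7 0.8 0.8] g 0.9 0.0
```

Request:
drive_tool --pt "90 -3 0 12 0 0 0" --pt "90 0 0 20 0 0 0" --pt "60 0 0 20 0.003 0.05 0" --pt "30 0 0 20 0.003 0.05 0" --pt "0 0 0 10 0.003 0.05 0"

```text
time_s: 22.92
tcp_pos: [0.4839, 0.0299, 0.2337]
ee_rot: [[-0.049, -0.986, 0.158], [-0.999, 0.048, -0.012], [0.004, -0.158, -0.987]]
wrist_force: [0.3, 1.0, -0.2]
gripper_width: 0.752
gripper_force: 0.0
```

Request:
drive_tool --pt "0 2 0 0 0.003 0.05 0" --pt "0 2 0 0 0.003 0.05 0" --pt "0 2 0 0 0.003 0.05 0" --pt "0 0 0 0 0 0 0" --pt "0 0 0 0 0 0 0"

```text
time_s: 23.33
tcp_pos: [0.4889, 0.0289, 0.2297]
ee_rot: [[-0.051, -0.999, 0.005], [-0.999, 0.051, -0.006], [0.006, -0.005, -1.0]]
wrist_force: [-1.3, -0.1, -0.3]
gripper_width: 0.377
gripper_force: 0.0
```

Request:
drive_tool --pt "0 0 0 0 0 0 0" --pt "0 0 0 0 0 0 0" --pt "0 0 0 0 0 0 0" --pt "0 0 0 0 0 0 0"

```text
time_s: 23.67
tcp_pos: [0.4877, 0.0292, 0.2301]
ee_rot: [[-0.049, -0.999, 0.004], [-0.999, 0.049, -0.005], [0.005, -0.004, -1.0]]
wrist_force: [0.0, -0.3, -0.2]
gripper_width: 0.076
gripper_force: 0.0
```

```bash
python3 - <<'E'
from lid import *
lidang(); now()
E
```

```text
lid~ 1477 [0.066 0.09  0.111]
t 23.72 tcp [0.4878 0.0292 0.2301] u,w -0.2089 0.1201 r 0.241 ang 0.522 phi 1.566 zlat -0.005 J [ 22.7   9.1 -19.4   0.4 -61.3 -25.7] F [0.2 0.2 0.2] g 0.05 0.0
```

Request:
drive_tool --pt "0 3 2 -20 0 0 0" --pt "0 0 0 -20 0 0 0" --pt "0 0 0 -15 0 0 0" --pt "0 0 0 -8 0 0 0" --pt "0 0 0 0 0 0 0"

```text
time_s: 24.13
tcp_pos: [0.49, 0.0309, 0.1653]
ee_rot: [[-0.049, -0.999, -0.0], [-0.999, 0.049, -0.006], [0.006, -0.0, -1.0]]
wrist_force: [0.3, 0.1, 0.2]
gripper_width: 0.004
gripper_force: 0.0
```

Request:
drive_tool --pt "0 0 0 -3 0 0 0" --pt "0 0 0 -3 0 0 0" --pt "0 0 0 -3 0 0 0" --pt "0 0 0 0 0 0 0"

```text
time_s: 24.47
tcp_pos: [0.4917, 0.0314, 0.1583]
ee_rot: [[-0.049, -0.999, 0.005], [-0.999, 0.049, -0.005], [0.004, -0.005, -1.0]]
wrist_force: [-0.7, 0.5, 0.4]
gripper_width: 0.005
gripper_force: 0.1
```

Request:
drive_tool --pt "0 0 0 -2 0 0 0" --pt "0 0 0 -2 0 0 0" --pt "0 0 0 0 0 0 0"

```text
time_s: 24.72
tcp_pos: [0.4914, 0.0314, 0.1553]
ee_rot: [[-0.049, -0.999, 0.005], [-0.999, 0.049, -0.005], [0.005, -0.005, -1.0]]
wrist_force: [-2.6, -0.1, 6.9]
gripper_width: 0.006
gripper_force: 3.0
```

In contact at about 7 N. Pressing further.

Request:
drive_tool --pt "0 0 0 -2 0 0 0" --pt "0 0 0 -2 0 0 0" --pt "0 0 0 0 0 0 0"

```text
time_s: 24.97
tcp_pos: [0.4909, 0.0312, 0.1498]
ee_rot: [[-0.049, -0.999, 0.003], [-0.999, 0.049, -0.005], [0.005, -0.004, -1.0]]
wrist_force: [0.7, 0.6, 0.4]
gripper_width: 0.004
gripper_force: 0.0
```

Request:
drive_tool --pt "0 0 0 -2 0 0 0" --pt "0 0 0 -2 0 0 0" --pt "0 0 0 0 0 0 0"

```text
time_s: 25.22
tcp_pos: [0.4908, 0.0311, 0.1453]
ee_rot: [[-0.05, -0.999, 0.002], [-0.999, 0.05, -0.005], [0.005, -0.003, -1.0]]
wrist_force: [-0.8, -0.4, 1.2]
gripper_width: 0.008
gripper_force: 0.0
```

Request:
drive_tool --pt "0 0 0 -2 0 0 0" --pt "0 0 0 -2 0 0 0" --pt "0 0 0 0 0 0 0"

```text
time_s: 25.47
tcp_pos: [0.4908, 0.0311, 0.1414]
ee_rot: [[-0.049, -0.999, 0.003], [-0.999, 0.049, -0.005], [0.005, -0.003, -1.0]]
wrist_force: [0.1, -0.0, -0.8]
gripper_width: 0.001
gripper_force: 0.0
```

```bash
python3 - <<'E'
from lid import *
lidang(); now()
E
```

```text
lid~ 1517 [-0.024 -0.002  0.023]
t 25.52 tcp [0.491  0.0311 0.1416] u,w -0.2059 0.0316 r 0.2083 ang 0.152 phi 1.568 zlat -0.005 J [ 22.8  15.  -26.2   0.5 -48.7 -25.9] F [-0.8 -0.4 -0.2] g 0.01 0.0
```

The lid reads shut (about 0). I'll press once lightly to make sure it is seated, then retreat upward.

Request:
drive_tool --pt "0 0 0 -2 0 0 0" --pt "0 0 0 -2 0 0 0" --pt "0 0 0 0 0 0 0"

```text
time_s: 25.77
tcp_pos: [0.4914, 0.0313, 0.1393]
ee_rot: [[-0.048, -0.999, 0.004], [-0.999, 0.048, -0.005], [0.005, -0.004, -1.0]]
wrist_force: [-3.3, 0.7, 8.9]
gripper_width: 0.008
gripper_force: 4.6
```

Request:
drive_tool --pt "0 0 0 5 0 0 0" --pt "0 0 0 20 0 0 0" --pt "0 0 0 35 0 0 0" --pt "0 0 0 40 0 0 0" --pt "0 0 0 40 0 0 0"

```text
time_s: 26.18
tcp_pos: [0.4905, 0.031, 0.2792]
ee_rot: [[-0.049, -0.999, 0.002], [-0.999, 0.049, -0.006], [0.006, -0.002, -1.0]]
wrist_force: [1.6, -0.0, -0.1]
gripper_width: 0.009
gripper_force: 0.0
```

Request:
drive_tool --pt "0 0 0 20 0 0 0" --pt "0 0 0 0 0 0 0" --pt "0 0 0 0 0 0 0"

```text
time_s: 26.43
tcp_pos: [0.4913, 0.0315, 0.299]
ee_rot: [[-0.05, -0.999, 0.006], [-0.999, 0.049, -0.003], [0.003, -0.006, -1.0]]
wrist_force: [0.1, -1.0, -0.0]
gripper_width: 0.004
gripper_force: 0.0
```

```bash
python3 - <<'E'
from lid import *
c=lidang(); now(); P=cloud(c); ok=c["z_map"]>0
d=P[ok]-H; u,v,w=d@ex,d@ey,d[:,2]
for a,b in [(-.187,-.16),(-.06,-.03)]:
    k=(u>a)&(u<b)&(v>-.14)&(v<-.03)&(w>-.01)&(w<.08); print(np.round(np.median(w[k])+.11,4),k.sum())
z=P[...,2]; q=P[ok&(z>.008)&(z<.018)&(np.hypot(P[...,0]-.459,P[...,1]+.378)<.07)]; print(cv2.minEnclosingCircle(q[:,:2].astype(np.float32)))
save(c,"s7.png",(190,90,510,470),1.5)
E
```

```text
lid~ 1493 [-0.023 -0.     0.025]
t 26.48 tcp [0.4906 0.0312 0.2974] u,w -0.2063 0.1874 r 0.2787 ang 0.738 phi 1.568 zlat -0.004 J [ 22.8   6.6 -12.4   0.3 -70.9 -25.7] F [-0.7  0.2 -0.6] g 0.01 0.0
0.1258 486
0.1259 533
((0.45927542448043823, -0.3801408112049103), 0.04578953981399536)
```

View pics/s7.png

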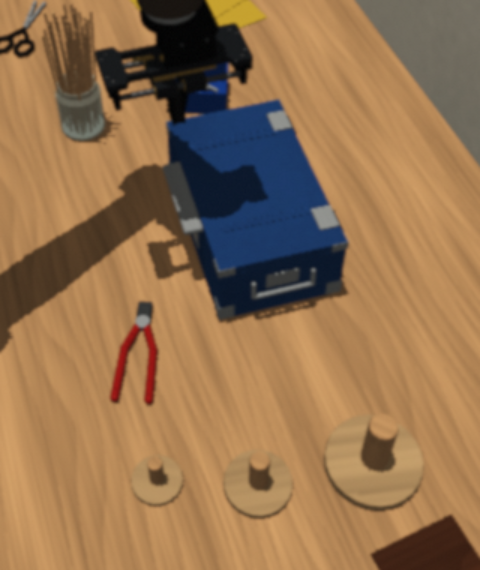

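The lid lies flat at 0.126 m both front and rear, and the stand at (258,480) is upright and unmoved. The bystanders are in place and the robot is clear.

```bash
python3 -c "
from station import finish_job
print(finish_job())"
```

```text
the job is handed in; nothing more can be done
None
```

The roll of tape is in the free bay and the lid is latched shut. The stand is upright where it started, the jar, bin and pliers look undisturbed, and I've handed the job in; no verdict came back.

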